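# Press a marquetry panel

### The arm

A 6-joint arm with a two-finger parallel gripper is mounted at the origin on the work surface. World frame = base frame: x ahead of the robot, y to its left, z up, the work surface at z = 0. Lengths are in m, angles in rad, forces in N, time in s.
With the tool pointing down it reaches from about 0.375 to 0.9 m from the base axis. Payload 3.1 kg.
Tool frame: the origin (TCP) lies midway between the tips of the shut fingers; the grasp point (between the pads) lies 19 mm behind it (bot.hold_point_z is the distance from the TCP to the grasp point, in m); z points along the fingers, y is the line along which they close (so a half turn about z gives the same grasp; the last joint's range is limited). The gripper opens to 87 mm and grips with 3 to 60 N. Pads are 19 mm wide; open, the fingers measure 117 mm over their backs; the gripper's body (75 mm by 190 mm) begins 51 mm behind the grasp point.
Start: joints at [-1.492, 0.527, 1.433, -0, 1.181, -0.178], TCP at [0.159, -0.604, 0.223] pointing down, gripper open.
Joint ranges: [-3.08, 3.08], [-0.75, 2.2], [0.22, 2.44], [-1.43, 4.57], [0, 2.65], [-2.85, 2.85]. Speed limits (rad/s): [2.79, 2.79, 3.14, 3.14, 3.14, 3.14].

### API

Orientations are given as a rotation vector (axis times angle).
In Python, from cell import bot gives the robot as it stands. Calls block until the motion is done:
- bot.move_to(position, orientation): joint-space move of the TCP to a pose.
- bot.servo_line(position, orientation=None, rate=0.15, max_force=None): straight line of the TCP; orientation=None keeps the orientation; rate is the mean speed in m/s. With max_force (N) it stops when the force on the tool has changed by that much, and returns True; else False.
- bot.goto_joints(angles): joint-space move.
- bot.set_gripper(opening): finger opening in m; the grip force is fixed at half the most; returns when the fingers have stopped.
- bot.dwell(seconds).
- bot.solve_ik(position, orientation): joint angles nearest the present ones, or None.
- bot.read_camera(name): name is "scene" or "top" or "wrist"; returns the picture (420x560x3 uint8, blue, green, red); there is no depth.
- bot.camera_info(name): a dict with "fx", "fy", "cx", "cy" (pixels), "rvec" (rotation vector, rad) and "tvec" (3), from world to camera coordinates, as OpenCV has them; the wrist camera has in their place "hand_eye" (4x4, takes a point from camera to tool coordinates, whose origin is the TCP and whose axes are the flange's). Camera axes: x right, y down, z forward; pixel columns grow to the right and rows downward; lengths in m; the calibration is good to about 2 mm. A picture is of the moment at which its call begins: read the wrist's pose just before it. camera_info takes no time and is no camera call.
A pose or a line that the arm cannot do raises bot.MotionError and nothing moves.
- bot.hand_in(): hands the job in; it is judged then, once.
Trained networks look in the newest picture that a camera, given by its name, has taken for a name from the list of things; names that differ only in an ending like _2 or _b are one class to them, and where a whole thing is asked for, a point or a joint stands for the part that bears it (a point fixed in the world has none). Each returns a list of dicts, best first, with "score" (0 to 1); they miss things now and then, are a little off and sometimes report something else, mostly with a low value. They report only what shows in the picture. A call takes as long as a camera call.
- bot.cut_out(target, camera): "region" (420x560 bool, what is visible of it) and "position" ([column, row] in pixels, amid what is visible of it).
Readings, each from a call of its own:
- bot.get_clock(): time.
- bot.get_joint_pos(): joint angles.
- bot.get_dq(): joint speeds.
- bot.get_joint_torque(): joint torques, N m.
- bot.get_eef_pos(): TCP position.
- bot.get_orientation(): TCP orientation.
- bot.get_contact_force(): force on the tool from outside, world axes, zero at the start.
- bot.get_moment(): the same for the moment, N m.
- bot.get_opening(): finger opening in m.
- bot.get_grip_force(): force on a finger pad.
Only numpy, scipy, OpenCV 4.12 (cv2) and the standard library are available. Lean on these libraries where they do the work, as an engineer would, in place of code of your own. Each camera call takes 0.05 s, during which the arm holds its last target. There are 200 camera calls.

### The job

Slide the bed with the veneer panel (it has an orange handle) fully home under the press. Then pump the red lever with full strokes, letting it come right up each time, until the platen is down on the panel, and leave the lever up. Leave the glue bottle, the jar and the two loose pieces of wood where they are.

Things in the scene. Friction and masses are not known exactly. Their poses are not given: they have to be found in the camera images.
- press: blue C-frame bench press fixed to the bench; origin at bench height straight below the platen's centre; x points away from the robot, y left, z up (yaw within 15 degrees). All mm in its frame: base plate x -100 to 100, y -170 to 270; column x -60 to 60, y -170 to -110; head x -50 to 50, y -170 to 55, z 122 to 180. Lamp post at x 20, y -140.
- lamp (a point): centre of the lamp bar's underside. The bar hangs over the lever: x -155 to -90, y -160 to 50, z 382 to 407 mm in the press frame. A tool held upright over the red grip hits it: come from the robot's side with the tool's back leaning 25 to 45 degrees towards the robot.
- bed (a joint): how far the sliding aluminium bed with the panel stands out to the press's +y (m): 0 = fully home against the stop, panel under the platen; 0.15 = right out. Moves with about 3 N; stays where it is left.
- bed_handle (a point): centre of the orange handle bar on the bed: 90 mm long along the press's x, 18 mm thick (y), 20 mm high, centre 90 mm above the bench, 44 mm of space between it and the bed; two posts 12 x 14 mm, 32 mm either side of its middle. At x -30, y 145 mm plus the bed's joint value in the press frame.
- lever (a joint): pump lever angle (rad): 0 = raised, where its spring returns it; 0.7 = down at its end stop. By a ratchet each full stroke takes the platen down a 12 mm notch (the first 4 to 16 mm); down and up strokes of less than about three quarters of the travel gain nothing. With the platen fully down, more strokes do nothing. Takes 4 to 15 N at the grip.
- lever_grip (a point): centre of the red crossbar at the lever's end: round, 24 mm thick, 100 mm long along the press's y, 185 mm from the pivot towards the robot. At lever angle q it lies at x = -185 cos(0.45 - q), y 0, z = 205 + 185 sin(0.45 - q) mm in the press frame (z 285 up, 159 down). Can be pushed with shut fingertips.
- lever_pivot (a point): the lever's hinge axis (along the press's y), on top of the head, at x 0, y 0, z 205 mm in the press frame
- platen (a joint): how far the platen has come down (m): 0 = top, 0.049 = down on the panel (end stop at 0.050). Starts anywhere from 0 to 0.018; stays where it is left (40 N of friction); only the lever is meant to drive it.
- platen_face (a point): centre of the underside of the steel platen (140 x 120 x 14 mm); 103 mm above the bench at joint 0, 54 mm when down on the panel
- glue_bottle: white glue bottle, 56 mm across, 130 mm tall, standing; not needed, leave it where it is; origin at the centre of its underside
- stain_jar: amber jar with black lid, 64 mm across, 75 mm tall, standing; not needed, leave it where it is; origin at the centre of its underside
- beech_block: loose wooden block 120 x 60 x 45 mm; not needed, leave it where it is; origin at the centre of its underside
- offcut: loose dark wood strip 160 x 50 x 20 mm; not needed, leave it where it is; origin at the centre of its underside

How it is judged:
By the outcome, as a careful person would: the job done as asked, in the order asked, and still so for the second after the job is handed in, with the robot touching nothing.
It also fails if it takes over 72 s, if anything falls off the work surface, if the arm or the gripper's body presses on something with over 40 N, if the wrist force passes 120 N, or if a joint passes its speed limit or range.

## Working session

There is one attempt and no reset: what is moved stays moved. The work goes in short steps, each a Python script; the robot and the scene stay as the last script left them, time stands still between calls to the robot, and variables do not carry over. Pictures are saved under pics/ and viewed, at most 10 in all, crops included, and the job is handed in when it is done.

```bash
mkdir -p pics; python3 - <<'E'
from cell import bot
import cv2,numpy as np
a=bot.read_camera("scene");b=bot.read_camera("top")
cv2.imwrite("pics/s.png",a);cv2.imwrite("pics/t.png",b)
for c in("scene","top"):
    i=bot.camera_info(c);print(c,i)
    for t in("bed_handle","lever_grip","press","platen","platen_face","lamp","lever_pivot","glue_bottle","stain_jar","beech_block","offcut"):
        try: print(t,[(round(d["score"],2),np.round(d["position"],1)) for d in bot.cut_out(t,c)[:2]])
        except Exception as e: print(t,e)
print(bot.camera_info("wrist"),bot.get_orientation(),bot.get_clock(), bot.hold_point_z)
E
```

```text
scene {'fx': 519.732178417611, 'fy': 519.732178417611, 'cx': 274.2939543099924, 'cy': 206.9356807257092, 'rvec': array([ 1.07301857,  2.4028386 , -1.046326  ]), 'tvec': array([ 0.39691232, -0.1041941 ,  1.99580775])}
bed_handle [(0.59, array([285.4, 281.3]))]
lever_grip [(0.63, array([275.2, 175.6])), (0.22, array([283.5, 278.9]))]
press [(0.85, array([256.7, 243. ]))]
platen [(0.88, array([248.2, 247.8])), (0.37, array([178.7, 195. ]))]
platen_face [(0.72, array([254.9, 244.8])), (0.68, array([245.7, 246.9]))]
lamp [(0.6, array([258.4, 244.2]))]
lever_pivot [(0.79, array([253. , 247.1]))]
glue_bottle [(0.75, array([355.6, 258.4]))]
stain_jar [(0.98, array([333.1, 325.7]))]
beech_block [(0.89, array([416.4, 335.4]))]
offcut [(0.91, array([179.4, 192. ]))]
top {'fx': 406.88468566486694, 'fy': 406.88468566486694, 'cx': 278.7587914499121, 'cy': 204.8020632790682, 'rvec': array([ 2.09995072, -2.13400759,  0.16187374]), 'tvec': array([0.02611093, 0.59732113, 1.39076281])}
bed_handle [(0.82, array([258.9, 203.7]))]
lever_grip [(0.63, array([308.3, 238.9]))]
press [(0.57, array([300.4, 203.
[... 280 characters left out ...]
, array([229.2, 259.9]))]
stain_jar [(0.88, array([203. , 186.4]))]
beech_block [(0.69, array([153.9, 229.3]))]
offcut [(0.72, array([421.8, 215.5])), (0.37, array([151.5, 229.7]))]
{'fx': 339.13782181309193, 'fy': 339.13782181309193, 'cx': 284.2123152199442, 'cy': 208.34821948333885, 'hand_eye': array([[ 1.14345668e-03, -9.64045325e-01, -2.65735402e-01,
         7.14316117e-02],
       [ 9.99999330e-01,  1.14956910e-03,  1.32534845e-04,
        -1.02796572e-03],
       [ 1.77711610e-04, -2.65735376e-01,  9.64045994e-01,
        -1.62701605e-01],
       [ 0.00000000e+00,  0.00000000e+00,  0.00000000e+00,
         1.00000000e+00]])} [-3.11547713e+00 -4.03845025e-01  6.04444370e-06] 1.2 0.0187
```

View pics/s.png

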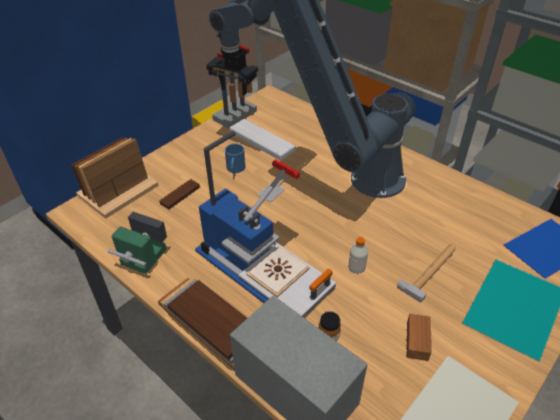

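View pics/t.png

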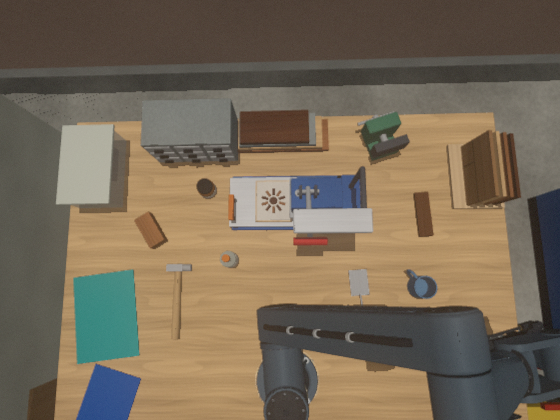

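The scene picture shows the orange handle at about (320,281) and the red grip at (286,169). The top picture shows the handle at (232,207) and the grip at (310,241), with the lamp bar just beyond the grip. I'll segment by colour and fit the press pose.

```bash
python3 - <<'E'
from cell import bot
import cv2,numpy as np
from scipy.optimize import least_squares
I={c:cv2.imread(f"pics/{f}.png") for c,f in(("scene","s"),("top","t"))}
def cen(c,box,h0,h1):
    x0,y0,x1,y1=box;h=cv2.cvtColor(I[c][y0:y1,x0:x1],cv2.COLOR_BGR2HSV)
    H,S,V=[h[...,k].astype(int) for k in range(3)]
    m=((H>=h0)&(H<=h1)if h0<=h1 else (H>=h0)|(H<=h1))&(S>195)&(V>90)
    n,l,st,ce=cv2.connectedComponentsWithStats(m.astype(np.uint8));k=1+np.argmax(st[1:,4])
    pts=np.argwhere(l==k)[:,::-1]+[x0,y0];print(c,box,st[k],pts.mean(0))
    return pts.mean(0),pts
def proj(c,P):
    i=bot.camera_info(c);K=np.array([[i["fx"],0,i["cx"]],[0,i["fy"],i["cy"]],[0,0,1]])
    return cv2.projectPoints(np.array(P,float).reshape(-1,1,3),i["rvec"],i["tvec"],K,None)[0][:,0]
ob=[("scene",cen("scene",(305,262,340,302),5,16)[0],"h"),("top",cen("top",(222,188,242,226),5,16)[0],"h"),
("scene",cen("scene",(268,155,305,182),172,4)[0],"g"),("top",cen("top",(288,234,332,250),172,4)[0],"g"),("top",np.array([332.7,220.5]),"l")]
def W(p,v):
    c,s=np.cos(p[2]),np.sin(p[2]);return [p[0]+c*v[0]-s*v[1],p[1]+s*v[0]+c*v[1],v[2]]
def P(p,k):
    return W(p,{"h":[-.03,.145+p[3],.092],"g":[-.185*np.cos(.45),0,.287],"l":[-.1225,-.055,.407]}[k])
f=lambda p:np.concatenate([proj(c,P(p,k))[0]-u for c,u,k in ob])
r=least_squares(f,[.6,0,0,.1]);print(r.x,np.degrees(r.x[2]),f(r.x).round(1))
for k in"hgl":print(k,P(r.x,k))
np.save("fit.npy",r.x)
# overlay
v=I["top"].copy();w=I["scene"].copy()
for c,im in(("top",v),("scene",w)):
    for q in([-.1,-.17,.01],[-.1,.27,.01],[.1,-.17,.01],[.1,.27,.01],[-.155,-.16,.407],[-.155,.05,.407],[-.09,-.16,.407],[-.09,.05,.407],[-.075,.145+r.x[3],.1],[.015,.145+r.x[3],.1],[-.1666,-.05,.285],[-.1666,.05,.285],[0,0,.18]):
        x,y=proj(c,W(r.x,q))[0];cv2.circle(im,(int(x*1+.5),int(y+.5)),1,(0,255,0),-1)
cv2.imwrite("pics/o.png",np.hstack([cv2.resize(v[150:280,200:400],(400,260)),cv2.resize(w[130:320,180:350],(400,447))[:260*1] if 0 else cv2.resize(w[130:320,180:350],(400,260))]))
bot.read_camera("scene")
for t in("glue_bottle","stain_jar"):
    i=bot.camera_info("scene");u=bot.cut_out(t,"scene")[0]["position"];z=.06 if t[0]=="g" else .035
    print(t,least_squares(lambda a:proj("scene",[a[0],a[1],z])[0]-u,[.6,.2]).x)
E
```

```text
scene (305, 262, 340, 302) [  6   7  21  22 149] [320.63087248 279.44966443]Traceback (most recent call last):
  File "<stdin>", line 15, in <module>
  File "<stdin>", line 9, in cen
    return _wrapfunc(a, 'argmax', axis=axis, out=out, **kwds)
    return bound(*args, **kwds)
ValueError: attempt to get argmax of an empty sequence
```

```bash
cat > fit.py <<'E'
from cell import bot
import cv2,numpy as np
from scipy.optimize import least_squares
I={c:cv2.imread(f"pics/{f}.png") for c,f in(("scene","s"),("top","t"))}
def cen(c,box,h0,h1):
    x0,y0,x1,y1=box;h=cv2.cvtColor(I[c][y0:y1,x0:x1],cv2.COLOR_BGR2HSV)
    H,S,V=[h[...,k].astype(int) for k in range(3)]
    m=((H>=h0)&(H<=h1)if h0<=h1 else (H>=h0)|(H<=h1))&(S>185)&(V>80)
    n,l,st,ce=cv2.connectedComponentsWithStats(m.astype(np.uint8))
    if n<2: print(c,box,"none");print(h[h.shape[0]//2,::2]);raise SystemExit
    k=1+np.argmax(st[1:,4]);print(c,box,st[k],ce[k]+[x0,y0])
    return ce[k]+[x0,y0]
def proj(c,P):
    i=bot.camera_info(c);K=np.array([[i["fx"],0,i["cx"]],[0,i["fy"],i["cy"]],[0,0,1]])
    return cv2.projectPoints(np.array(P,float).reshape(-1,1,3),i["rvec"],i["tvec"],K,None)[0][:,0]
ob=[("scene",cen("scene",(305,262,340,302),3,18),"h"),("top",cen("top",(222,188,242,226),3,18),"h"),
("scene",cen("scene",(268,155,305,182),170,5),"g"),("top",cen("top",(288,234,332,250),170,5),"g"),("top",np.array([332.7,220.5]),"l")]
def W(p,v):
    c,s=np.cos(p[2]),np.sin(p[2]);return [p[0]+c*v[0]-s*v[1],p[1]+s*v[0]+c*v[1],v[2]]
def P(p,k):
    return W(p,{"h":[-.03,.145+p[3],.095],"g":[-.185*np.cos(.45),0,.288],"l":[-.1225,-.055,.407]}[k])
f=lambda p:np.concatenate([proj(c,P(p,k))[0]-u for c,u,k in ob])
r=least_squares(f,[.6,0,0,.1]);print(r.x,np.degrees(r.x[2]),f(r.x).round(1))
for k in"hgl":print(k,P(r.x,k))
np.save("fit.npy",r.x)
v=I["top"].copy();w=I["scene"].copy()
for c,im in(("top",v),("scene",w)):
    for q in([-.1,-.17,.01],[-.1,.27,.01],[.1,-.17,.01],[.1,.27,.01],[-.155,-.16,.407],[-.155,.05,.407],[-.09,-.16,.407],[-.09,.05,.407],[-.075,.145+r.x[3],.1],[.015,.145+r.x[3],.1],[-.1666,-.05,.285],[-.1666,.05,.285]):
        x,y=proj(c,W(r.x,q))[0];cv2.circle(im,(int(x+.5),int(y+.5)),1,(0,255,0),-1)
cv2.imwrite("pics/o.png",np.hstack([cv2.resize(v[150:270,210:390],None,fx=2.2,fy=2.2),cv2.resize(w[120:320,190:350],(320,264))]))
i=bot.camera_info("scene")
bot.read_camera("scene")
for t,z in(("glue_bottle",.06),("stain_jar",.037)):
    u=bot.cut_out(t,"scene")[0]["position"]
    print(t,least_squares(lambda a:proj("scene",[a[0],a[1],z])[0]-u,[.6,.2]).x)
E
python3 fit.py
```

```text
scene (305, 262, 340, 302) [  6   7  21  22 160] [320.825   279.16875]
top (222, 188, 242, 226) none
[[ 17 106 183]
 [ 17 105 182]
 [ 16 102 182]
 [ 14 138 176]
 [ 12 171 183]
 [ 13 168 185]
 [ 11  44 115]
 [ 14  16 176]
 [ 15  16 188]
 [ 15  14 187]]
```

```bash
sed -i 's/S>185/S>150/' fit.py; python3 fit.py
```

```text
scene (305, 262, 340, 302) [  5   6  23  24 184] [321.01630435 278.94565217]
top (222, 188, 242, 226) [  6   7   6  25 116] [230.80172414 206.59482759]
scene (268, 155, 305, 182) [  5   5  27  19 196] [286.13265306 168.68877551]
top (288, 234, 332, 250) [  6   4  33   7 199] [309.91959799 241.48241206]
[ 0.61241164 -0.08019807 -0.01526093  0.11724229] -0.8743868179191003 [-0.3 -0.1 -0.3  0.2 -0.3 -0.5 -0.2 -0.2 -0.2  0.1]
h [np.float64(0.5864170391654103), np.float64(0.1824714891025776), 0.095]
g [np.float64(0.4458483241154124), np.float64(-0.0776559646909472), 0.288]
l [np.float64(0.4890865862973749), np.float64(-0.13332227722717094), 0.407]
glue_bottle [0.42160756 0.19245312]
stain_jar [0.65489805 0.28114349]
```

View pics/o.png

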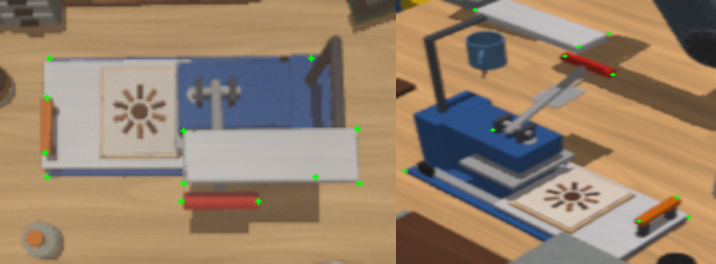

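The fit is within 0.5 px, and the overlay matches the base plate, lamp bar, grip and handle. Bed ≈ 0.117, handle (0.586, 0.182), grip (0.446, -0.078). Next I rise over everything, come down on the handle's far (+y) side and push.

```bash
cat > h.py <<'E'
from cell import bot
import numpy as np,cv2
from scipy.spatial.transform import Rotation as R
px,py,yaw,bed=np.load("fit.npy");Rp=R.from_euler("z",yaw)
def W(v): return Rp.apply(v)+[px,py,0]          # press frame -> world
def ori(z,y):                                   # tool z and y axes in press frame -> two equivalent rotvecs
    z=np.array(z,float);z/=np.linalg.norm(z);y=np.array(y,float)
    out=[]
    for s in(1,-1):
        out.append((Rp*R.from_matrix(np.c_[np.cross(s*y,z),s*y,z])).as_rotvec())
    return out
def best(pos,os):
    q=bot.get_joint_pos();c=[]
    for o in os:
        j=bot.solve_ik(pos,o)
        if j is not None:c.append((np.abs(np.array(j)-q).max(),o,np.round(j,2)))
    c.sort(key=lambda t:t[0]);print(c and (c[0][0],c[0][2]));return c[0][1]
E
python3 - <<'E'
from h import *
bot.set_gripper(0)
p=bot.get_eef_pos();bot.servo_line([p[0],p[1],.5],rate=.3)
hy=.145+bed
t=np.radians(12);os=ori([0,-np.sin(t),-np.cos(t)],[1,0,0])
a=W([-.03,hy+.055,.45]);o=best(a,os)
bot.move_to(a,o)
bot.servo_line(W([-.03,hy+.055,.078]),rate=.2,max_force=10)
print(bot.get_eef_pos(),bot.get_clock(),bot.get_joint_pos())
cv2.imwrite("pics/p.png",bot.read_camera("scene"))
E
```

```text
(np.float64(1.795626978873574), array([ 0.3 ,  0.43,  1.  , -0.2 ,  1.77,  0.28]))
[0.58797788 0.23771951 0.07907233] 9.275 [ 0.30419249  0.75635688  1.44851706 -0.23473561  1.01379752  0.4517795 ]
```

View pics/p.png

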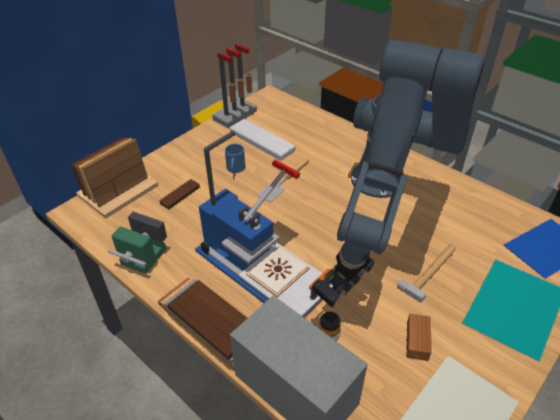

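The scene picture shows the shut fingers behind the handle at about (320,285), clear of the jar at (330,323), with the arm well clear of the lamp. Now I push the bed home until it meets the stop.

```bash
python3 - <<'E'
from h import *
hit=bot.servo_line(W([-.03,.148,.078]),rate=.08,max_force=22)
p=bot.get_eef_pos();print(hit,Rp.inv().apply(p-np.array([px,py,0])),bot.get_contact_force(),bot.get_clock())
bot.servo_line(W([-.03,.20,.085]),rate=.2)
print(bot.get_contact_force())
bot.servo_line(W([-.03,.22,.45]),rate=.3)
cv2.imwrite("pics/q.png",cv2.resize(bot.read_camera("scene")[150:320,160:360],None,fx=3,fy=3))
print(bot.get_clock())
E
```

```text
True [-0.02936359  0.16495616  0.07782556] [0.34345919 2.89119078 1.54814566] 11.0583
[-0.16885148 -0.3093872  -0.16444949]
12.8
```

View pics/q.png

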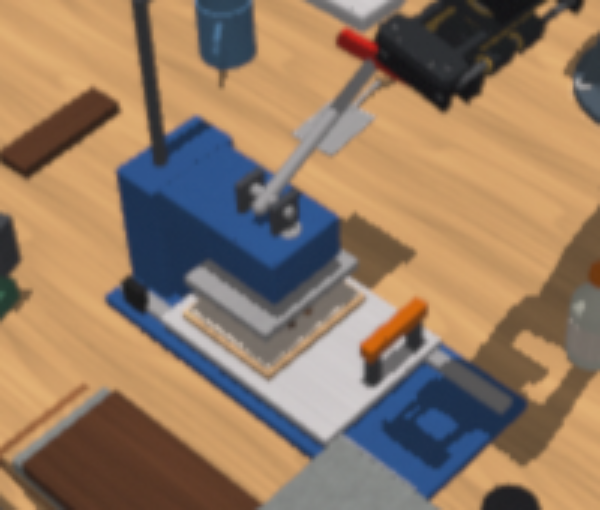

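The crop shows the bed in under the platen, with the handle at about (291,259) in full-picture pixels. I'll check that against the projection for home.

```bash
python3 - <<'E'
from h import *
im=bot.read_camera("scene");h=cv2.cvtColor(im,cv2.COLOR_BGR2HSV)[235:285,270:315].astype(int)
m=(h[...,0]>=3)&(h[...,0]<=18)&(h[...,1]>150)&(h[...,2]>80)
n,l,st,ce=cv2.connectedComponentsWithStats(m.astype(np.uint8));k=1+np.argmax(st[1:,4]);print(st[k],ce[k]+[270,235])
i=bot.camera_info("scene");K=np.array([[i["fx"],0,i["cx"]],[0,i["fy"],i["cy"]],[0,0,1]])
for b in(0,.005,.01):print(b,cv2.projectPoints(W([-.03,.145+b,.095]),i["rvec"],i["tvec"],K,None)[0].ravel())
E
```

```text
[ 11  14  22  22 175] [291.56 258.8 ]
0 [290.9476219  258.47200904]
0.005 [292.17108198 259.30996474]
0.01 [293.39844437 260.15059317]
```

Within about 1 mm of home. I'll push once more, slowly and harder, to be sure of the stop, then go to the lever.

```bash
python3 - <<'E'
from h import *
bot.servo_line(W([-.03,.20,.078]),rate=.3)
hit=bot.servo_line(W([-.03,.150,.078]),rate=.04,max_force=30)
p=bot.get_eef_pos();print(hit,Rp.inv().apply(p-np.array([px,py,0])),bot.get_contact_force())
bot.servo_line(W([-.03,.20,.085]),rate=.2)
bot.servo_line(W([-.03,.22,.35]),rate=.4)
L=np.radians(30);d=np.array([np.sin(L),0,-np.cos(L)])
def C(q,off=0):
    a=.45-q;return W(np.array([-.185*np.cos(a),0,.205+.185*np.sin(a)])-(.012+off)*d)
o=ori(d,[0,1,0])
pre=W([-.26,.12,.40]);ob=best(pre,o)
bot.move_to(pre,ob)
try:
    ob2=best(C(0,.06),o)
except Exception as e: print(e)
bot.servo_line(C(0,.08),ob,rate=.2,max_force=10)
np.save("ob.npy",ob)
print(bot.get_eef_pos(),C(0,.08),bot.get_joint_pos(),bot.get_clock())
cv2.imwrite("pics/l.png",cv2.resize(bot.read_camera("scene")[60:300,140:440],None,fx=2,fy=2))
E
```

```text
True [-0.02988003  0.16499168  0.07787049] [-0.07176742  3.05347429  2.30762834]
(np.float64(0.9772613691563018), array([-0.34, -0.35,  2.04,  0.2 ,  0.95,  1.17]))
(np.float64(0.5272486439027488), array([-0.71, -0.14,  2.07,  0.44,  0.85,  0.64]))
[ 0.40008555 -0.07651993  0.36473944] [ 0.39985368 -0.07695399  0.36514296] [-0.73637801 -0.1848715   2.04958873  0.42979664  0.916653    0.64694074] 18.2167
```

View pics/l.png

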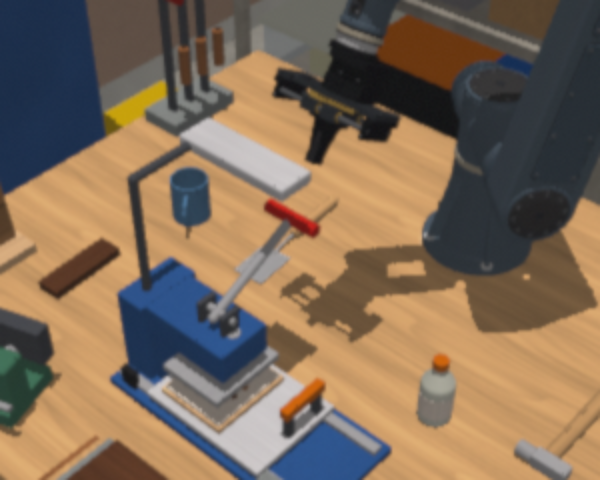

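Both pushes stopped at the same 0.165, so the bed is home. The picture shows the tool leaning back on the robot's side of the red grip (295,215 in the crop), clear of the lamp bar. Now I make one test stroke.

```bash
cat >> h.py <<'E'
L=np.radians(30);d=np.array([np.sin(L),0,-np.cos(L)])
def C(q,off=0,L=0):
    a=.45-q;return W(np.array([-.185*np.cos(a),0,.205+.185*np.sin(a)])-(.012+off)*d)
def stroke():
    bot.servo_line(C(0,.004),rate=.12)
    for q in(.2,.4,.6):
        if bot.servo_line(C(q),rate=.15,max_force=50):print("hit at",q);break
    hit=bot.servo_line(C(.74),rate=.06,max_force=30)
    p=Rp.inv().apply(bot.get_eef_pos()-np.array([px,py,0]))+.012*d
    print(hit,"q",.45-np.arctan2(p[2]-.205,-p[0]),"r",np.hypot(p[2]-.205,p[0]),bot.get_contact_force().round(1))
    for q in(.45,.2): bot.servo_line(C(q),rate=.15)
    bot.servo_line(C(0,.012),rate=.12);bot.dwell(.2)
    print(bot.get_contact_force().round(1),bot.get_clock())
E
python3 - <<'E'
from h import *
stroke()
cv2.imwrite("pics/l2.png",cv2.resize(bot.read_camera("scene")[120:300,170:370],None,fx=3,fy=3))
E
```

```text
True q 0.7204259114723712 r 0.1894205798150937 [-17.2  -2.2  37.1]
[-0.2  0.4 -0.3] 22.775
```

View pics/l2.png

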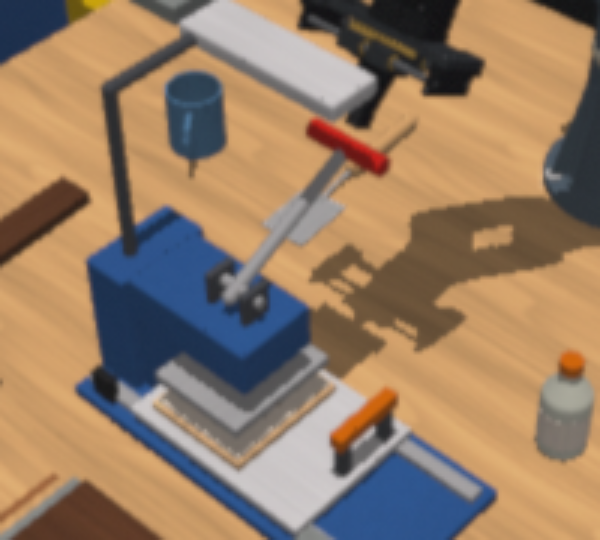

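The lever reached its end stop (q ≈ 0.72) and is back up at (345,147), and the platen (240,390 in the crop) has dropped. I'll do four more full strokes; any extra ones do nothing.

```bash
python3 - <<'E'
from h import *
for k in range(4):
    stroke();cv2.imwrite(f"pics/k{k}.png",bot.read_camera("scene"))
i=[cv2.imread(f"pics/{n}.png")[215:295,190:320] for n in("q0","k0","k1","k2","k3") if n!="q0"]
cv2.imwrite("pics/k.png",cv2.resize(np.vstack([np.hstack(i[:2]),np.hstack(i[2:])]),None,fx=3,fy=3))
E
```

```text
True q 0.7204918260517263 r 0.18946918632893409 [-18.1  -1.2  38.2]
[0.2 0.3 0.6] 26.7583
True q 0.7201013793709323 r 0.18932819765265185 [-18.6  -1.4  38.4]
[ 0.6 -0.6 -0.2] 30.725
True q 0.7174489409348755 r 0.18715329687829 [-17.   -0.3  39.7]
[ 0.3 -0.7  0.3] 34.6583
True q 0.7170912752249533 r 0.18697659922156298 [-17.4  -0.8  38.9]
[ 0.6  0.1 -0.3] 38.575
```

View pics/k.png

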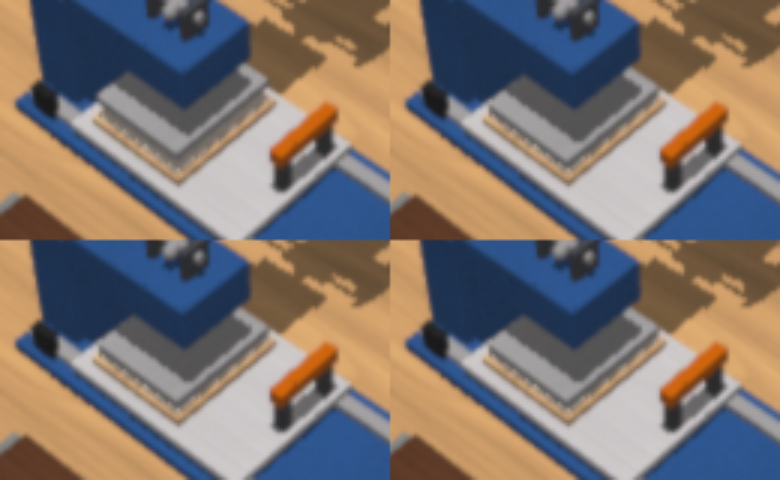

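In panels 3 and 4 the platen sits on the panel and looks unchanged. I'll make one more stroke and compare frames numerically, then retreat.

```bash
python3 - <<'E'
from h import *
stroke();cv2.imwrite("pics/k4.png",bot.read_camera("scene"))
bot.servo_line(C(0,.15),rate=.25)
bot.dwell(.3);im=bot.read_camera("scene");cv2.imwrite("pics/k5.png",im)
f=[cv2.imread(f"pics/k{n}.png")[232:278,218:285].astype(int) for n in range(6)]
print([round(np.abs(a-b).mean(),2) for a,b in zip(f,f[1:])])
b=bot.cut_out("platen","scene")
i=bot.camera_info("scene");K=np.array([[i["fx"],0,i["cx"]],[0,i["fy"],i["cy"]],[0,0,1]])
v=im.copy()
for z in(.068,):
  for x in(-.07,.07):
    for yy in(.06,): print(z,x,cv2.projectPoints(W([x,yy,z]),i["rvec"],i["tvec"],K,None)[0].ravel())
h=cv2.cvtColor(im,cv2.COLOR_BGR2HSV)[155:190,265:310].astype(int)
m=((h[...,0]>=170)|(h[...,0]<=5))&(h[...,1]>150)&(h[...,2]>80);print("grip",np.argwhere(m).mean(0)[::-1]+[265,155])
x0=cv2.projectPoints(W([.07,.06,.068]),i["rvec"],i["tvec"],K,None)[0].ravel()
cv2.circle(v,(int(round(x0[0])),int(round(x0[1]))),0,(0,255,0),-1)
cv2.imwrite("pics/z.png",cv2.resize(v[140:300,180:340],None,fx=3.6,fy=3.6,interpolation=0))
print(bot.get_clock())
E
```

```text
True q 0.7165180189066513 r 0.18659658330873194 [-17.6  -1.1  39.1]
[0.1 0.6 0.2] 42.4667
[np.float64(7.12), np.float64(0.44), np.float64(0.44), np.float64(0.44), np.float64(1.63)]
0.068 -0.07 [279.44518522 243.52027031]
0.068 0.07 [248.53306045 268.36387286]
grip [285.73142857 168.47428571]
43.6167
```

View pics/z.png

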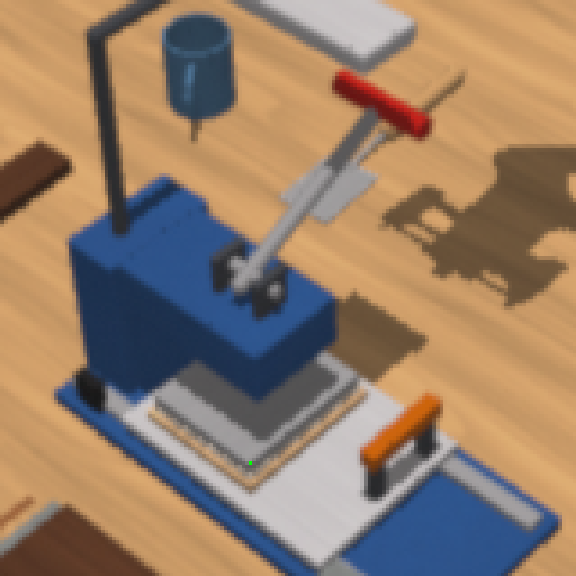

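The platen corner lies on the predicted fully-down position, and three strokes changed nothing. The lever is up and the tool is clear.

```bash
python3 -c "
from cell import bot
print(bot.hand_in())"
```

```text
the job is handed in; nothing more can be done
None
```

The job is handed in at about 44 s of the 72 s allowed: the bed is home against its stop, six full lever strokes brought the platen down on the panel, the lever is up, the robot is clear, and the robot never touched the bottle, jar or loose wood.

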